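# Fit the specimen bath to the vibrating microtome

## Robot

A 7-joint arm with a two-finger parallel gripper is mounted at the origin on the work surface. World frame = base frame: x ahead of the robot, y to its left, z up, the work surface at z = 0. Lengths are in m, angles in degrees, forces in N, time in s.
With the tool pointing down it reaches from about 0.425 to 1.025 m from the base axis. Payload 9.4 kg.
Tool frame: the origin (TCP) lies midway between the tips of the shut fingers; the grasp point (between the pads) lies 19 mm behind it; x points along the fingers, z is the direction in which the jaws open and shut, and the axes are right-handed (so a half turn about x gives the same grasp; the last joint's range is limited). The gripper opens to 85 mm and grips with 20 to 120 N. Pads are 22 mm wide; open, the fingers measure 114 mm over their backs; the gripper's body (76 mm by 85 mm) begins 54 mm behind the grasp point. The pads swing forward as they close: fully open they stand 13 mm farther back than shut.
Start: joints at [-78.134, 34.337, -0.143, 91.639, 0.103, 54.024, -4.572], TCP at [0.203, 0.696, 0.231] pointing down, gripper open.
Joint ranges: [-147.43, 147.43], [-19.82, 112.94], [-74.19, 73.91], [6.32, 146.72], [-59.91, 239.91], [6.04, 106.73], [-150.56, 150.56]. Speed limits (degrees/s): [127.2, 127.2, 172.46, 172.46, 180, 180, 180].

## Interface

Orientations are given as a 3x3 rotation matrix whose columns are the frame's x, y, z axes.
In Python, from bench import get_state, capture, calibration, job_done gives the robot as it stands.
- The arm moves only by the shell command python3 -m inch 'ROWS' [FORCE]. ROWS is JSON, a list that holds one entry, the list of rows, each a list of 7 numbers: the shift along the tool's x, y, z in mm, then the turn, a rotation vector about the tool's x, y, z in rad, then the opening in per cent of the stroke, from 0 (shut) to 100 (fully open). In form: [[[dx, dy, dz, wx, wy, wz, claw], ...]]. A call has 1 to 8 rows; each row is the pose to reach, as a shift and turn from the pose commanded when the call began, along the tool's axes at that moment; what a row does not reach only later rows make up. A row lasts 1/8 s, in which the tool goes at most 62.5 mm and 10.7 degrees, less where a joint would pass 70% of its speed; a pose out of reach is approached as far as the arm can. A call with a gripper value outside its range is refused whole. The fingers move at their own pace and stop on an object; FORCE is the grip in N (left out, the last holds). Time passes only in rows, so rows that repeat a pose let the fingers close. It gives the time, the measured TCP pose, the force and the opening at its end, in the units of the state.
- get_state(): the state, without advancing time (a new reading comes with each control period).
- capture(name): name is "side" or "top"; returns (picture, depth): 480x640x3 uint8, blue, green, red; 480x640 float32, m along the optical axis (not along the pixel's ray), 0 where there is no reading.
- calibration(name): a dict with "K" (3x3 intrinsics, pixels), "T" (4x4, takes a point from camera to world coordinates). Camera axes: x right, y down, z forward; pixel columns grow to the right and rows downward; lengths in m; the calibration is good to about 2 mm. A picture is of the moment at which its call begins. calibration takes no time and is no camera call.
- job_done(): hands the job in, once; it reports no verdict.
The state is a dict: "time": time; "joint_positions": joint angles; "qd": joint speeds; "tau": joint torques, N m; "tcp_pos": TCP position; "tcp_rot": TCP orientation; "force": force on the tool from outside, world axes, zero at the start; "torque": the same for the moment, N m; "opening": opening from 0.0 (shut) to 1.0 (fully open).
Only numpy, scipy, OpenCV 4.12 (cv2) and the standard library are available. Lean on these libraries where they do the work, as an engineer would, in place of code of your own. Each camera call takes 0.05 s, during which the arm holds its last target.

## Task

Fit the specimen bath to the vibrating microtome: set it gently on the deck and slide it, cut corners first, under the lips of the guide until it comes up firmly against the hidden end stop, without ramming it. Then swing the clamp lever round until its toe bears on the back of the bath's foot plate, so that the bath is held against the stop, and let go. Leave the petri dish, the jar and the brush where they are.

Things in the scene. Friction and masses are not known exactly. Their poses are not given: they have to be found in the camera images.
- bath: Specimen bath, about 0.45 kg: a steel foot plate 116 mm long (x), 80 mm wide (y), 6 mm thick, with an open aluminium trough on it, 76 mm long, 56 mm wide; total height 46 mm. The plate juts out 28 mm before the trough (nose, +x), 12 mm behind and at the sides. Origin: on the plate's underside, below the trough's centre, z up. Starts on the bench; gripped from above across its 56 mm width.
- bath_nose (a point): Middle of the nose edge of the bath's foot plate, at its underside, 66 mm along +x from the bath's origin. The nose is the end whose two corners are cut off at 45 degrees (12 mm); the other end is square. On the last 3 mm of its way the nose presses in the stop's soft spring buffer (1 to 2 N); then it is solid.
- bath_rim (a point): Centre of the trough's open top, 46 mm above the bath's underside. The walls are 4 mm thick and upright; inside is a fixed disc with a small specimen block, whose top is 28 mm above the bath's underside. Sliding the bath on the deck takes 1 to 3 N.
- microtome: Vibrating microtome, fixed on the bench: white housing 342 mm long (x), 220 mm wide (y). Origin: on the bench under it, z up. From x = -175 to +75 mm it is a flat deck 55 mm above the bench, on which a low U-shaped steel guide opens towards -x; the bath slides in along +x. Delicate: not to be dropped on or thumped (60 N of bath against it is damage).
- guide: U-shaped guide on the deck. Origin: on the deck, middle line, between the outer ends of its lips (the mouth), 22 mm to -x of the microtome's origin; axes as the microtome's. Lips' underside 8.5 mm above the deck, top 13.5 mm; side lips overhang to 33 mm from the middle line. Slot under them 83 mm wide, flared to 97 mm over the first 14 mm. Deck free for 150 mm before the mouth, save for the lever.
- stop: End stop of the guide. Origin: on the deck, middle of its far face, 96 mm in (+x) from the mouth; axes as the guide's. A lip over it, 8.5 mm above the deck, begins 56 mm in from the mouth; the bath's nose goes under it. The stop itself is out of sight under the lip and set differently each day: the nose comes up solid somewhere from 4 to 20 mm under the lip. Over 18 N on it spoils its setting.
- drive_housing (a point): Middle of the top front edge of the drive housing, 97 mm in (+x) from the mouth and 110 mm above the deck; the housing is behind it. The empty blade holder reaches 36 mm forward of it, 54 mm wide, between 58 and 84 mm above the deck.
- lever (a joint): Angle of the clamp lever (rad): starts open at 0 to 0.2, can go to 2.5. To lock it turns clockwise seen from above, about 2 N at the knob, and stays where left. At angle q its arm points from the pivot at 205 degrees minus q in the microtome's frame (from x towards y). Locked means its toe bears on the rear edge of the bath's foot plate: at about 1.7 to 2.2, as the stop is set.
- lever_pivot (a point): On the deck, on the lever's upright pivot axis, 81 mm before the mouth and 75 mm to the -y side of the middle line; axes as the microtome's. The arm is a flat steel bar 14 mm wide, 73 mm long, top 13.5 mm above the deck. Open, all of it is clear of the bath's way.
- lever_toe (a point): Axis of the toe's round nose (12 mm diameter), at deck height: 48 mm along the arm from the pivot and 28.5 mm out to its leading side. The toe touches the foot plate's rear edge when this point is 6 mm behind that edge; with the arm it pushes on the bath about 1.3 times as hard as the knob is pushed.
- lever_knob (a point): On the axis of the lever's upright round black knob, 65 mm from the pivot axis, 30 mm above the deck. The knob is 16 mm across and stands from 13.5 to 44.5 mm above the deck.
- petri_dish: Bystander: shut clear petri dish, 90 mm across and 15 mm high, lying on the bench; origin at the centre of its underside.
- jar: Bystander: small amber glass jar with a black cap, 52 mm across and 75 mm high; origin at the centre of its underside.
- fine_brush: Bystander: thin brush with a wooden handle, 170 mm long, lying on the bench.
There are look-alikes about, which are no part of the job. Of the things that look like the bath, take the one that is nearest to the robot's base at the start.

How it is judged (in metres and radians):
On the way:
1. the bath lies under the lips and is pressed up firmly (over 4 N) against the end stop while the lever is still open (below 1 rad) (contact force between bath and stop above 4 N and y of bath in the frame of guide between -0.0035 and 0.0035 m and z of bath in the frame of guide below 0.002 m and angle between the x axis of bath and the x axis of guide, either way round below 0.06 rad and x of bath in the frame of guide above -0.008 m and value of joint lever below 1 rad), for 0.1 s.
At the end, for the whole second after the job is handed in: The bath stands level and at rest on the deck under the lips, in line with the guide (3.5 mm, 0.06 rad), still touching the end stop's buffer (over 0.4 N, so within 3 mm of solid); the lever's toe is behind the foot plate within 2.5 mm of its rear edge (lever over 1.6 rad) (contact force between bath and stop above 0.4 N and x of bath in the frame of guide between -0.011 and 0.013 m and y of bath in the frame of guide between -0.0035 and 0.0035 m and z of bath in the frame of guide below 0.002 m and angle between the x axis of bath and the x axis of guide, either way round below 0.06 rad and angle between bath's own z axis and vertical below 0.03 rad and linear speed of bath below 0.01 m/s and x of lever_toe in the frame of bath between -0.0585 and -0.05 m and value of joint lever above 1.6 rad).
It fails at once if the bath is rammed or forced against the end stop with more than 18 N (contact force between bath and stop above 18 N).
It fails at once if the bath is dropped on or jammed against the microtome with more than 60 N (contact force between bath and microtome above 60 N).
It fails at once if the petri dish is moved by more than 15 mm (distance of petri_dish from where it was at the start of the episode above 0.015 m).
It fails at once if the jar is moved by more than 15 mm (distance of jar from where it was at the start of the episode above 0.015 m).
It fails at once if the brush is moved by more than 15 mm (distance of fine_brush from where it was at the start of the episode above 0.015 m).
It also fails if it takes over 72 s, if anything falls off the work surface, if the arm or the gripper's body presses on something with over 40 N, if the wrist force passes 120 N, or if a joint passes its speed limit or range.

## Working session

There is one attempt and no reset: what is moved stays moved. The work goes in short steps, Python scripts to look and compute and a shell command to move; the robot and the scene stay as the last step left them, time stands still between calls to the robot, and variables do not carry over. Pictures are saved under pics/ and viewed, and the job is handed in when it is done.

```bash
mkdir -p pics; ls; python3 - <<'E'
from bench import *
import cv2,numpy as np
s=get_state();print(s)
for n in("top","side"):
    im,d=capture(n);cv2.imwrite(f"pics/{n}0.png",im);np.save(f"pics/{n}0.npy",d)
    c=calibration(n);print(n,np.round(c["K"],1).tolist(),np.round(c["T"],4).tolist())
E
```

```text
pics
{'time': 0.0, 'joint_positions': array([-78.13389251,  34.38610304,  -0.14493606,  91.67943992,
         0.10372008,  54.02249191,  -4.57095328]), 'qd': array([ 0.02627182, -0.05455864, -0.00688549,  0.03958252,  0.00946706,
       -0.08950051, -0.01611147]), 'tau': array([-3.48491731e-04, -7.76458311e+01,  1.56450145e+00, -2.58004045e+01,
        1.23541692e-02,  8.80313659e-03,  1.97290632e-05]), 'tcp_pos': array([0.20290503, 0.69555845, 0.23040644]), 'tcp_rot': array([[-2.76793101e-04, -9.60018648e-01,  2.79935918e-01],
       [-1.50948755e-03,  2.79936011e-01,  9.60017475e-01],
       [-9.99998822e-01, -1.56833569e-04, -1.52662055e-03]]), 'force': array([-0.49969017,  0.23688259,  0.09621485]), 'torque': array([-0.02917476, -0.05001876,  0.00252235]), 'opening': 0.998138842932894}
top [[454.0, 0.0, 319.8], [0.0, 454.0, 229.9], [0.0, 0.0, 1.0]] [[0.0048, -0.9991, 0.043, 0.515], [-1.0, -0.005, -0.0052, -0.1263], [0.0054, -0.0429, -0.9991, 1.4475], [0.0, 0.0, 0.0, 1.0]]
side [[446.7, 0.0, 323.4], [0.0, 446.7, 234.3], [0.0, 0.0, 1.0]] [[0.9459, -0.1826, 0.2681, 0.289], [-0.3244, -0.5408, 0.7761, -0.9346], [0.0032, -0.8211, -0.5708, 0.7206], [0.0, 0.0, 0.0, 1.0]]
```

View pics/top0.png

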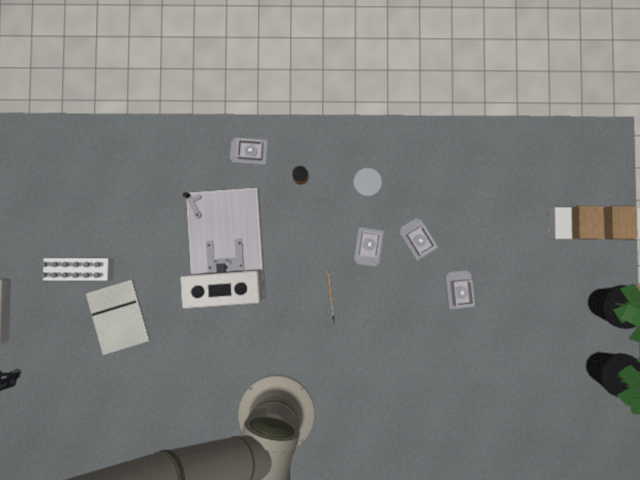

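View pics/side0.png

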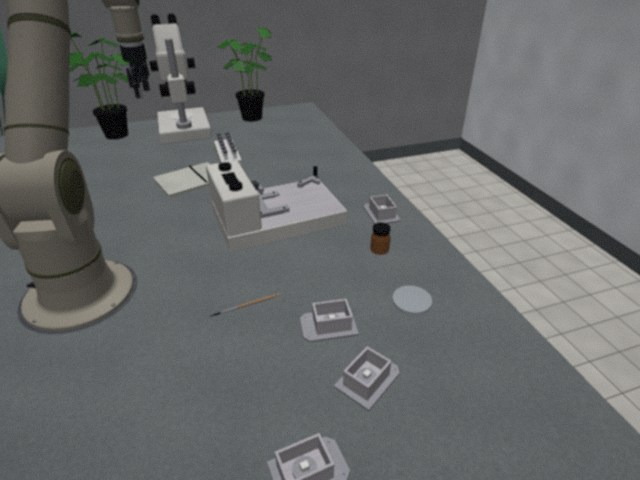

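```bash
python3 - <<'E'
import cv2,numpy as np
a=cv2.imread("pics/top0.png")
c1=cv2.resize(a[210:320,330:490],(800,550),interpolation=cv2.INTER_CUBIC);cv2.imwrite("pics/c1.png",c1)
c2=cv2.resize(a[180:315,170:330],(711,600),interpolation=cv2.INTER_CUBIC);cv2.imwrite("pics/c2.png",c2)
E
```

```text
(no output)
```

View pics/c1.png

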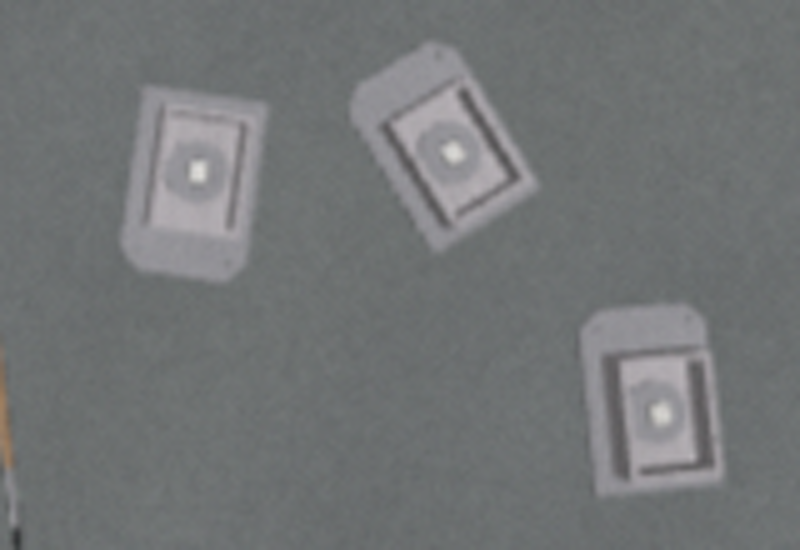

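View pics/c2.png

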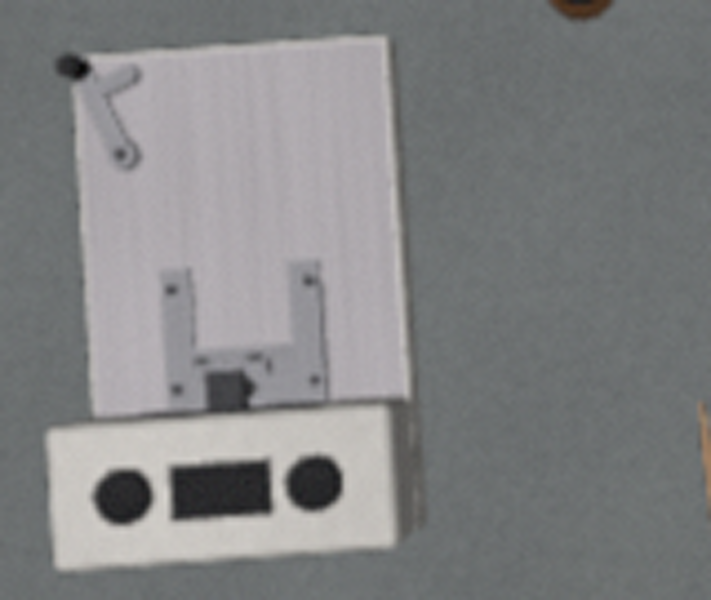

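Candidates for the bath (top view): (249,151), (369,246), (419,239), (460,290). The one nearest the base at about (277,405) is (369,246); the crop shows its cut corners towards the robot. Now measure it and the guide.

```bash
cat > h.py <<'E'
import numpy as np,cv2
from bench import *
def ray(name,uv,z):
    c=calibration(name);K=c["K"];T=c["T"]
    uv=np.atleast_2d(uv).astype(float)
    d=np.c_[(uv[:,0]-K[0,2])/K[0,0],(uv[:,1]-K[1,2])/K[1,1],np.ones(len(uv))]@T[:3,:3].T
    t=(z-T[2,3])/d[:,2]
    return T[:3,3]+d*t[:,None]
def proj(name,P):
    c=calibration(name);K=c["K"];T=c["T"]
    p=(np.atleast_2d(P)-T[:3,3])@T[:3,:3];q=p@K.T
    return q[:,:2]/q[:,2:]
def cloud(name,d):
    c=calibration(name);K=c["K"];T=c["T"]
    v,u=np.mgrid[:480,:640]
    p=np.stack([(u-K[0,2])/K[0,0]*d,(v-K[1,2])/K[1,1]*d,d],-1)
    return p@T[:3,:3].T+T[:3,3]
E
python3 - <<'E'
from h import *
im=cv2.imread("pics/top0.png");d=np.load("pics/top0.npy");P=cloud("top",d)
hsv=cv2.cvtColor(im,cv2.COLOR_BGR2HSV)
print("bench z",np.median(P[300:330,360:420,2]),"deck z",np.median(P[205:235,215:250,2]), "bath px",im[262,368],im[246,357],"bench",im[300,400],"deck",im[220,230],"lip",im[255,211])
# bath masks: red channel vs bench
m=((im[:,:,2].astype(int)>118)*255).astype(np.uint8)
for (x,y) in((369,246),(419,239),(460,290),(249,151)):
    mm=np.zeros_like(m);mm[y-28:y+28,x-28:x+28]=m[y-28:y+28,x-28:x+28]
    mm=cv2.morphologyEx(mm,cv2.MORPH_CLOSE,np.ones((9,9)))
    cs,_=cv2.findContours(mm,0,2);c=max(cs,key=cv2.contourArea)
    w=ray("top",c[:,0,:],0.006)
    r=cv2.minAreaRect((w[:,:2]*1000).astype(np.float32));print((x,y),r,"dist",np.hypot(*r[0]))
E
```

```text
bench z 0.0004951318816500683 deck z 0.055941983974904796 bath px [150 146 147] [155 149 151] bench [109 110 105] deck [176 171 176] lip [151 146 146]
(369, 246) ((524.6666870117188, -287.9482727050781), (82.99658203125, 119.3868408203125), 82.50331115722656) dist 598.4892147847703
(419, 239) ((552.9443969726562, -444.86871337890625), (120.06047058105469, 82.65945434570312), 31.578598022460938) dist 709.6870284053795
(460, 290) ((391.3231201171875, -578.5314331054688), (119.97188568115234, 84.05875396728516), 5.830270290374756) dist 698.4500006652719
(249, 151) ((829.9075317382812, 96.72885131835938), (117.49981689453125, 82.71853637695312), 86.22322845458984) dist 835.5255722677167
```

```bash
python3 - <<'E'
from h import *
im=cv2.imread("pics/top0.png");g=im[:,:,2].astype(float)
np.set_printoptions(linewidth=250,precision=4,suppress=True)
for r in (246,250,254):print(r,g[r,180:266].astype(int).tolist())
def cross(p,th,lo,hi,first=True):
    out=[i+(th-p[i])/(p[i+1]-p[i]) for i in range(lo,hi) if (p[i]-th)*(p[i+1]-th)<=0 and p[i]!=p[i+1]]
    return out
L=[];R=[]
for r in range(244,258):
    c=cross(g[r],163,203,250);print(r,np.round(c,2))
E
```

```text
246 [109, 110, 108, 106, 107, 109, 110, 107, 114, 166, 179, 174, 177, 177, 174, 176, 176, 177, 179, 179, 178, 177, 180, 180, 180, 175, 158, 131, 121, 130, 144, 147, 142, 142, 168, 178, 179, 178, 179, 177, 176, 174, 173, 176, 176, 179, 174, 175, 172, 178, 178, 176, 176, 175, 171, 156, 147, 146, 148, 148, 151, 132, 126, 159, 175, 176, 176, 173, 171, 172, 176, 173, 174, 175, 175, 174, 173, 171, 172, 186, 172, 128, 102, 108, 106, 109]
250 [107, 109, 110, 109, 111, 110, 109, 107, 112, 152, 179, 178, 178, 178, 175, 178, 176, 178, 178, 181, 179, 177, 179, 181, 180, 178, 162, 146, 147, 146, 146, 150, 148, 145, 168, 179, 176, 179, 179, 179, 174, 172, 177, 175, 176, 177, 176, 173, 174, 176, 177, 173, 172, 177, 174, 157, 148, 145, 147, 146, 146, 146, 121, 155, 175, 173, 177, 175, 172, 173, 178, 176, 175, 174, 176, 176, 172, 175, 175, 182, 181, 130, 96, 106, 109, 112]
254 [106, 107, 112, 105, 109, 110, 108, 108, 107, 132, 176, 183, 178, 179, 177, 179, 180, 178, 181, 181, 182, 176, 179, 178, 181, 180, 165, 151, 147, 147, 147, 147, 148, 139, 167, 178, 177, 177, 179, 178, 176, 175, 176, 176, 174, 175, 175, 175, 173, 174, 180, 175, 176, 176, 174, 160, 150, 147, 146, 147, 147, 147, 117, 154, 173, 175, 176, 175, 174, 173, 175, 177, 176, 177, 176, 177, 174, 174, 174, 176, 191, 144, 102, 101, 108, 110]
244 [205.65 213.72 234.35 242.97]
245 [205.65 213.62 234.35 243.29]
246 [205.71 213.81 234.53 243.25]
247 [205.7  213.93 234.47 243.19]
248 [205.74 214.   214.   234.58 243.13]
249 [206.   206.   213.81 234.75 243.45]
250 [205.94 213.78 234.65 243.4 ]
251 [205.93 213.9  234.69 243.45]
252 [206.2  213.93 234.86 243.42]
253 [206.1  213.88 234.85 243.4 ]
254 [206.14 213.86 234.79 243.47]
255 [206.33 214.11 235.14 243.3 ]
256 [206.35 214.   214.   235.27 243.69]
257 [206.42 213.97 231.33 243.82]
```

```bash
python3 - <<'E'
from h import *
im=cv2.imread("pics/top0.png");g=im[:,:,2].astype(float)
np.set_printoptions(linewidth=250,precision=4,suppress=True)
def first(p,th,idx):
    for i,j in zip(idx[:-1],idx[1:]):
        if (p[i]-th)*(p[j]-th)<=0 and p[i]!=p[j]: return i+(th-p[i])/(p[j]-p[i])*(j-i)
def fit(W,ax):
    # fit line coordinate other vs ax robustly
    o=1-ax
    l=cv2.fitLine(W[:,:2].astype(np.float32),cv2.DIST_HUBER,0,1e-6,1e-6).ravel();return l
def edge(rows,cols,vert,th,z):
    pts=[]
    if vert:
        for r in rows:
            c=first(g[r],th,list(cols)); 
            if c: pts.append((c,r))
    else:
        for c in cols:
            r=first(g[:,c],th,list(rows))
            if r: pts.append((c,r))
    W=ray("top",np.array(pts),z);l=fit(W,0)
    if l[0]>0 and vert: l[:2]*=-1
    if (not vert) and l[1]>0:l[:2]*=-1
    res=np.abs((W[:,0]-l[2])*l[1]-(W[:,1]-l[3])*l[0])
    print("dir deg",np.degrees(np.arctan2(l[1],l[0])),"pt",l[2:],"res",np.median(res),len(pts));return l
dl=edge(range(215,262),range(180,200),True,143,.055)
dr=edge(range(200,262),range(275,255,-1),True,143,.045)
df=edge(range(180,200),range(205,252),False,143,.055)
li=edge(range(245,256),range(210,225),True,163,.0635)
ri=edge(range(245,256),range(240,225,-1),True,163,.0685) if 0 else edge(range(245,256),range(225,240),True,163,.0685)
lo=edge(range(246,258),range(200,210),True,163,.0685)
# lip mouth ends: rows decreasing brightness
ml=edge(range(232,246),range(208,212),False,163,.0685)
mr=edge(range(232,246),range(236,241),False,163,.0685)
ms=edge(range(248,266),range(217,231),False,163,.0685)
E
```

```text
dir deg -175.58382 pt [0.5276 0.2677] res 0.0003157534482098531 47
dir deg -175.58058 pt [0.5727 0.0529] res 0.00011123151487365786 62
dir deg -85.40028 pt [0.6987 0.1519] res 0.0003471399357891933 47
dir deg -177.91154 pt [0.5114 0.1884] res 0.0002931570955560269 11
dir deg -175.77063 pt [0.5118 0.1243] res 0.00015462865271326947 11
dir deg -175.09483 pt [0.508  0.2111] res 0.00015754173683544571 12
dir deg -79.42991 pt [0.542 0.201] res 0.0003800177525507611 4
dir deg -84.66319 pt [0.5486 0.1147] res 0.00015548468128036584 5
dir deg -85.55991 pt [0.4893 0.1555] res 3.790124322253989e-05 14
```

Bath at about (0.533, -0.289), nose direction 172.5°. Guide mouth at about (0.545, 0.159), its +x pointing along -175.55°; the lips, deck edges and front edge all agree with this. Now a helper to work out the shifts.

```bash
cat > go.py <<'E'
from h import *
import sys
from scipy.spatial.transform import Rotation as Ro
# usage: x y z(mm) angle of jaw axis(deg)
x,y,z,a=map(float,sys.argv[1:5])
s=get_state();p=s["tcp_pos"];R=s["tcp_rot"]
a=np.radians(a);zt=np.array([np.cos(a),np.sin(a),0]);xt=np.array([0,0,-1.]);G=np.c_[xt,np.cross(zt,xt),zt]
w=Ro.from_matrix(R.T@G).as_rotvec()
print("shift mm",np.round(R.T@(np.array([x,y,z])-p*1000),1),"turn",np.round(w,4),"| pos",np.round(p*1000,1),"jaw",np.round(np.degrees(np.arctan2(R[1,2],R[0,2])),2),"F",np.round(s["force"],1),"t",s["time"],"open",round(s["opening"],3))
E
python3 go.py 550 300 270 76; python3 go.py 533 -289 200 82.5
```

```text
shift mm [ -39.1 -444.  -282.6] turn [-0.0394 -0.0014  0.0001] | pos [202.9 695.6 230.5] jaw 73.74 F [-0.6 -0.1 -0.1] t 0.1 open 1.002
shift mm [  31.8 -592.5 -852.7] turn [-0.1528 -0.0014  0.    ] | pos [202.9 695.6 230.5] jaw 73.74 F [-0.6 -0.1 -0.1] t 0.1 open 1.002
```

```bash
python3 -m inch '[[[-39,-444,-283,-0.04,0,0,100],[-39,-444,-283,-0.04,0,0,100],[-39,-444,-283,-0.04,0,0,100],[-39,-444,-283,-0.04,0,0,100],[-39,-444,-283,-0.04,0,0,100],[-39,-444,-283,-0.04,0,0,100],[-39,-444,-283,-0.04,0,0,100],[-39,-444,-283,-0.04,0,0,100]]]'; python3 go.py 539 -290 150 82.5
```

```text
time: 1.1
tcp_pos: [0.5326, 0.3193, 0.2682]
tcp_rot: [[-0.0, -0.97, 0.241], [-0.0, 0.241, 0.97], [-1.0, 0.0, -0.0]]
force: [0.5, 1.0, 0.4]
opening: 1.0
shift mm [ 118.3 -153.2 -589.7] turn [-1.127e-01 -1.000e-04 -2.000e-04] | pos [532.6 319.3 268.2] jaw 76.04 F [0.5 1.  0.4] t 1.1 open 1.0
```

```bash
python3 -m inch '[[[0,-153,-590,-0.11,0,0,100],[0,-153,-590,-0.11,0,0,100],[0,-153,-590,-0.11,0,0,100],[0,-153,-590,-0.11,0,0,100],[0,-153,-590,-0.11,0,0,100],[0,-153,-590,-0.11,0,0,100],[0,-153,-590,-0.11,0,0,100],[60,-153,-590,-0.11,0,0,100]]]'; python3 go.py 539 -290 80 82.5
```

```text
time: 2.1
tcp_pos: [0.5371, -0.1779, 0.2485]
tcp_rot: [[0.003, -0.991, 0.134], [-0.001, 0.134, 0.991], [-1.0, -0.003, -0.0]]
force: [1.0, 0.7, 0.7]
opening: 0.996
shift mm [ 168.6  -16.4 -110.8] turn [-0.0032 -0.0003  0.0029] | pos [ 537.1 -177.9  248.5] jaw 82.32 F [1.  0.7 0.7] t 2.1 open 0.996
```

```bash
python3 -m inch '[[[60,-16,-111,-0.003,0,0.003,100],[130,-16,-111,-0.003,0,0.003,100],[168,-16,-111,-0.003,0,0.003,100],[168,-16,-111,-0.003,0,0.003,100],[168,-16,-111,-0.003,0,0.003,100],[168,-16,-111,-0.003,0,0.003,100]]]'; python3 go.py 539 -290 14 82.5; python3 - <<'E'
from h import *
im,d=capture("side");cv2.imwrite("pics/s1.png",cv2.resize(im[200:420,220:480],(780,600*11//10*1),interpolation=cv2.INTER_CUBIC)[:600]);
E
```

```text
time: 2.85
tcp_pos: [0.5382, -0.2874, 0.0806]
tcp_rot: [[-0.002, -0.992, 0.13], [0.0, 0.13, 0.992], [-1.0, 0.002, -0.0]]
force: [0.6, 1.0, 0.2]
opening: 1.0
shift mm [66.6 -1.3 -2.5] turn [ 0.0005 -0.     -0.0021] | pos [ 538.2 -287.4   80.6] jaw 82.53 F [0.6 1.  0.2] t 2.85 open 1.0
```

View pics/s1.png

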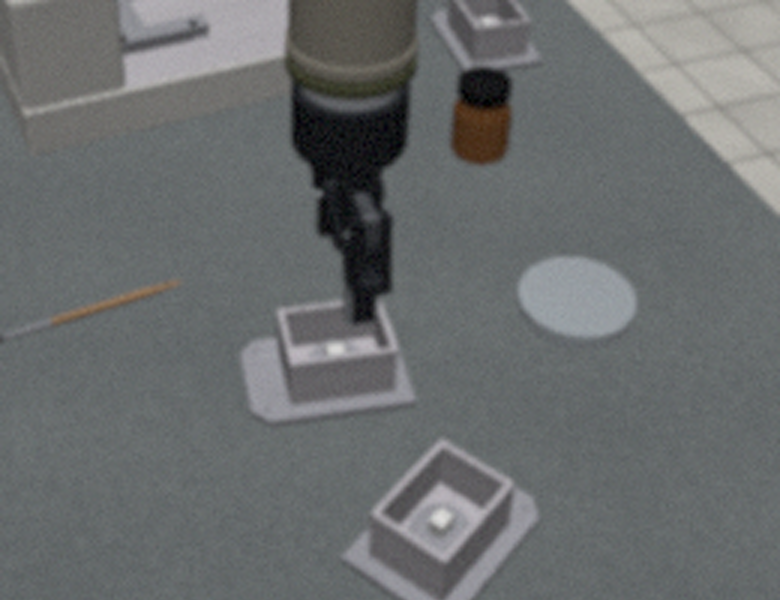

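The side view shows the open jaws (crop ~(365,310)) above the chosen trough (crop ~(335,350)), in line with it. Lowering, then gripping.

```bash
python3 -m inch '[[[30,-1,-2.5,0,0,0,100],[55,-1,-2.5,0,0,0,100],[66,-1,-2.5,0,0,0,100],[66,-1,-2.5,0,0,0,100],[66,-1,-2.5,0,0,0,100]]]' ; python3 -m inch '[[[0,0,0,0,0,0,40],[0,0,0,0,0,0,40],[0,0,0,0,0,0,40],[0,0,0,0,0,0,40],[0,0,0,0,0,0,40],[0,0,0,0,0,0,40]]]' 60; python3 go.py 539 -290 134 82.5
```

```text
time: 3.52
tcp_pos: [0.5388, -0.2904, 0.0149]
tcp_rot: [[-0.001, -0.991, 0.13], [-0.0, 0.13, 0.991], [-1.0, 0.001, -0.0]]
force: [-0.3, -0.7, 0.4]
opening: 1.001
time: 4.28
tcp_pos: [0.5385, -0.2904, 0.0146]
tcp_rot: [[-0.002, -0.991, 0.131], [0.0, 0.131, 0.991], [-1.0, 0.002, -0.0]]
force: [-0.0, 1.1, 8.0]
opening: 0.648
shift mm [-119.4   -0.2    0.4] turn [-0.0001 -0.0002 -0.0019] | pos [ 538.5 -290.4   14.6] jaw 82.49 F [-0.   1.1  8. ] t 4.275 open 0.648
```

```bash
python3 -m inch '[[[-20,0,0,0,0,0,40],[-60,0,0,0,0,0,40],[-120,0,0,0,0,0,40],[-160,0,0,0,0,0,40],[-160,0,0,0,0,0,40],[-160,0,0,0,0,0,40]]]' 60; python3 go.py 640 167 174 94.45;python3 - <<'E'
from h import *
im,d=capture("side");cv2.imwrite("pics/s2.png",cv2.resize(im[130:380,220:480],(624,600),interpolation=cv2.INTER_CUBIC));
E
```

```text
time: 5.03
tcp_pos: [0.5379, -0.2899, 0.1735]
tcp_rot: [[-0.004, -0.991, 0.13], [0.001, 0.13, 0.991], [-1.0, 0.004, 0.0]]
force: [-0.7, 0.1, -4.5]
opening: 0.647
shift mm [ -0.5 -41.7 466.3] turn [-0.2084  0.0007 -0.0036] | pos [ 537.9 -289.9  173.5] jaw 82.51 F [-0.7  0.1 -4.5] t 5.025 open 0.647
```

View pics/s2.png

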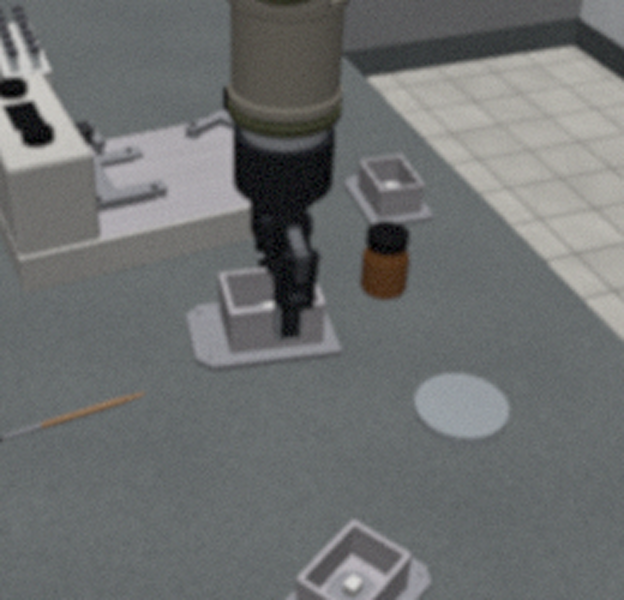

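```bash
python3 go.py 636 166 174 94.45; python3 -m inch '[[[0,-38,465,-0.208,0,-0.003,40],[0,-38,465,-0.208,0,-0.003,40],[0,-38,465,-0.208,0,-0.003,40],[0,-38,465,-0.208,0,-0.003,40],[0,-38,465,-0.208,0,-0.003,40],[0,-38,465,-0.208,0,-0.003,40],[0,-38,465,-0.208,0,-0.003,40],[0,-38,465,-0.208,0,-0.003,40]]]'; python3 go.py 636 166 80 94.45
```

```text
shift mm [ -1.1 -38.1 464.7] turn [-0.2083  0.0011 -0.0048] | pos [ 537.7 -289.8  172.8] jaw 82.52 F [ 0.  -0.4 -4.3] t 5.075 open 0.642
time: 6.08
tcp_pos: [0.6359, 0.1708, 0.1713]
tcp_rot: [[-0.003, -0.997, -0.082], [0.001, -0.082, 0.997], [-1.0, 0.003, 0.001]]
force: [-0.9, -0.3, -3.9]
opening: 0.643
shift mm [91.3  0.  -4.9] turn [ 0.0044  0.0014 -0.0029] | pos [635.9 170.8 171.3] jaw 94.7 F [-0.9 -0.3 -3.9] t 6.075 open 0.643
```

```bash
python3 - <<'E'
from h import *
im,d=capture("top");cv2.imwrite("pics/t3.png",cv2.resize(im[130:330,150:350],(600,600),interpolation=cv2.INTER_CUBIC));
im,d=capture("side");cv2.imwrite("pics/s3.png",cv2.resize(im[100:300,180:420],(720,600),interpolation=cv2.INTER_CUBIC));
E
python3 go.py 636 166 80 94.45
```

```text
shift mm [91.2  0.1 -5.4] turn [ 0.0059  0.002  -0.0027] | pos [635.9 171.2 171.2] jaw 94.79 F [ 0.1  0.4 -3.6] t 6.175 open 0.644
```

View pics/t3.png

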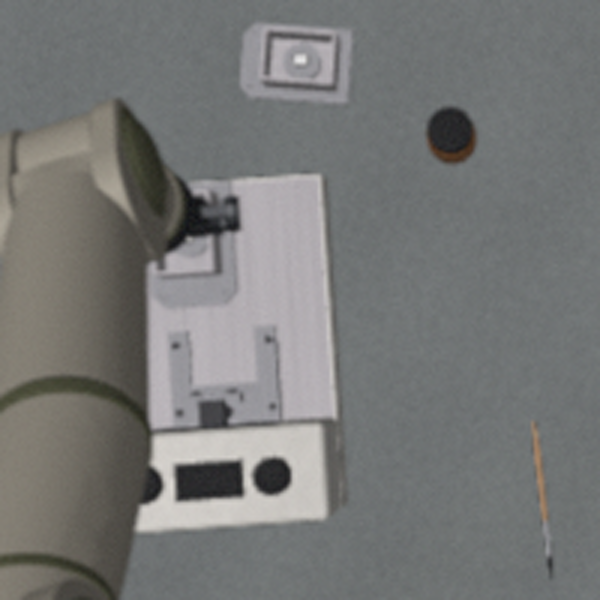

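View pics/s3.png

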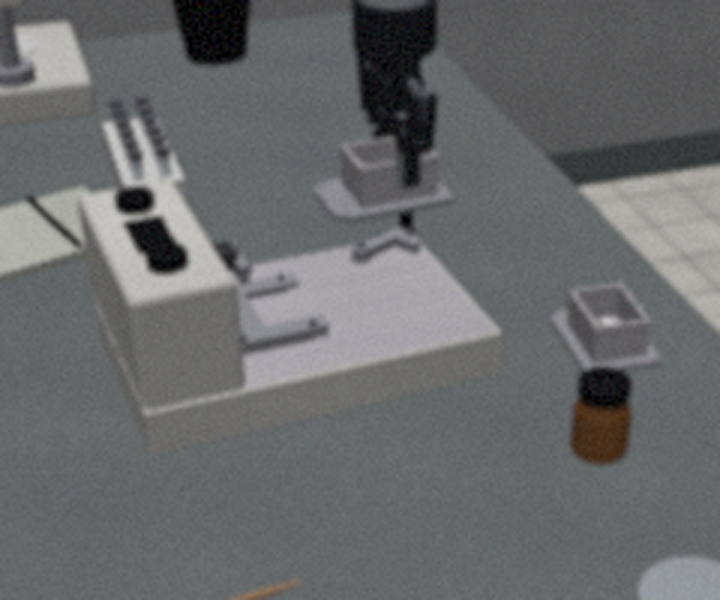

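The top view shows the bath nose (crop ~(195,290)) facing the guide mouth; the side view shows the bath held level above the deck with the lever open behind it. Going down in stages.

```bash
python3 -m inch '[[[40,0,-5,0.005,0.002,-0.003,40],[75,0,-5,0.005,0.002,-0.003,40],[86,0,-5,0.005,0.002,-0.003,40],[86,0,-5,0.005,0.002,-0.003,40],[86,0,-5,0.005,0.002,-0.003,40]]]'; python3 go.py 636 166 71 94.45
```

```text
time: 6.8
tcp_pos: [0.638, 0.1608, 0.0886]
tcp_rot: [[0.005, -0.997, -0.072], [-0.001, -0.072, 0.997], [-1.0, -0.005, -0.001]]
force: [0.8, 0.5, -3.8]
opening: 0.645
shift mm [17.6  1.7  5.4] turn [-0.0057 -0.0014  0.0045] | pos [638.  160.8  88.6] jaw 94.12 F [ 0.8  0.5 -3.8] t 6.8 open 0.645
```

```bash
python3 -m inch '[[[0,0,0,0,0,0,40],[0,0,0,0,0,0,40],[0,0,0,0,0,0,40]]]'; python3 go.py 636 166 71 94.45; python3 -m inch '[[[0,0,0,0,0,0,40],[0,0,0,0,0,0,40]]]'; python3 go.py 636 166 71 94.45
```

```text
time: 7.18
tcp_pos: [0.6374, 0.1609, 0.088]
tcp_rot: [[0.004, -0.997, -0.072], [-0.001, -0.072, 0.997], [-1.0, -0.004, -0.002]]
force: [0.4, 0.4, -3.9]
opening: 0.642
shift mm [17.   1.1  5.2] turn [-0.0054 -0.0015  0.0037] | pos [637.4 160.9  88. ] jaw 94.14 F [ 0.4  0.4 -3.9] t 7.175 open 0.642
time: 7.42
tcp_pos: [0.6373, 0.1608, 0.0875]
tcp_rot: [[0.003, -0.997, -0.072], [-0.001, -0.072, 0.997], [-1.0, -0.003, -0.002]]
force: [-0.2, 0.0, -3.8]
opening: 0.65
shift mm [16.5  0.9  5.3] turn [-0.0054 -0.0017  0.0031] | pos [637.3 160.8  87.5] jaw 94.14 F [-0.2  0.  -3.8] t 7.425 open 0.65
```

```bash
python3 -m inch '[[[5,1,5.3,-0.005,-0.002,0.003,40],[10,1,5.3,-0.005,-0.002,0.003,40],[10,1,5.3,-0.005,-0.002,0.003,40],[10,1,5.3,-0.005,-0.002,0.003,40],[10,1,5.3,-0.005,-0.002,0.003,40]]]'; python3 go.py 636 166 70 94.45
```

```text
time: 8.05
tcp_pos: [0.636, 0.1659, 0.0776]
tcp_rot: [[0.0, -0.997, -0.077], [0.0, -0.077, 0.997], [-1.0, -0.0, 0.0]]
force: [0.0, 0.2, -3.4]
opening: 0.642
shift mm [7.6 0.  0.1] turn [-0.0006  0.0003  0.0002] | pos [636.  165.9  77.6] jaw 94.41 F [ 0.   0.2 -3.4] t 8.05 open 0.642
```

```bash
python3 -m inch '[[[2,0,0,0,0,0,40],[4,0,0,0,0,0,40],[6,0,0,0,0,0,40],[6,0,0,0,0,0,40]]]'; python3 -m inch '[[[0.7,0,0,0,0,0,40],[1.2,0,0,0,0,0,40],[1.2,0,0,0,0,0,40]]]';python3 go.py 636 166 70 94.45
```

```text
time: 8.55
tcp_pos: [0.6358, 0.166, 0.0713]
tcp_rot: [[-0.0, -0.997, -0.077], [0.0, -0.077, 0.997], [-1.0, 0.0, 0.0]]
force: [0.9, 0.4, -3.9]
opening: 0.642
time: 8.93
tcp_pos: [0.6359, 0.166, 0.0703]
tcp_rot: [[-0.0, -0.997, -0.077], [0.0, -0.077, 0.997], [-1.0, -0.0, 0.0]]
force: [-1.2, -0.2, -3.5]
opening: 0.648
shift mm [ 0.3 -0.1 -0. ] turn [-0.0004  0.0003  0.    ] | pos [635.9 166.   70.3] jaw 94.42 F [-1.2 -0.2 -3.5] t 8.925 open 0.648
```

Not touching yet; small steps downward.

```bash
python3 -m inch '[[[0.5,0,0,0,0,0,40],[1,0,0,0,0,0,40],[1,0,0,0,0,0,40]]]' | egrep 'pos|force';python3 -m inch '[[[0.4,0,0,0,0,0,40],[0.4,0,0,0,0,0,40],[0.4,0,0,0,0,0,40]]]'| egrep 'pos|force'
```

```text
tcp_pos: [0.6361, 0.166, 0.0697]
force: [-0.1, -0.3, 0.5]
tcp_pos: [0.636, 0.166, 0.0696]
force: [-1.6, 0.1, 6.6]
```

```bash
python3 -m inch '[[[0.4,0,0,0,0,0,40],[0.4,0,0,0,0,0,40],[0.4,0,0,0,0,0,40]]]'| egrep 'pos|force'
```

```text
tcp_pos: [0.6361, 0.1661, 0.0696]
force: [-2.7, -0.2, 10.0]
```

```bash
python3 -m inch '[[[-0.7,0,0,0,0,0,40],[-0.7,0,0,0,0,0,40]]]'| egrep 'pos|force'
python3 - <<'E'
from h import *
im,d=capture("top");cv2.imwrite("pics/t4f.png",im);cv2.imwrite("pics/t4.png",cv2.resize(im[180:285,180:270],(514,600),interpolation=cv2.INTER_CUBIC));
im,d=capture("side");cv2.imwrite("pics/s4.png",cv2.resize(im[140:280,220:400],(771,600),interpolation=cv2.INTER_CUBIC));
E
```

```text
tcp_pos: [0.6361, 0.166, 0.0696]
force: [-2.1, -0.3, 5.3]
```

View pics/t4.png

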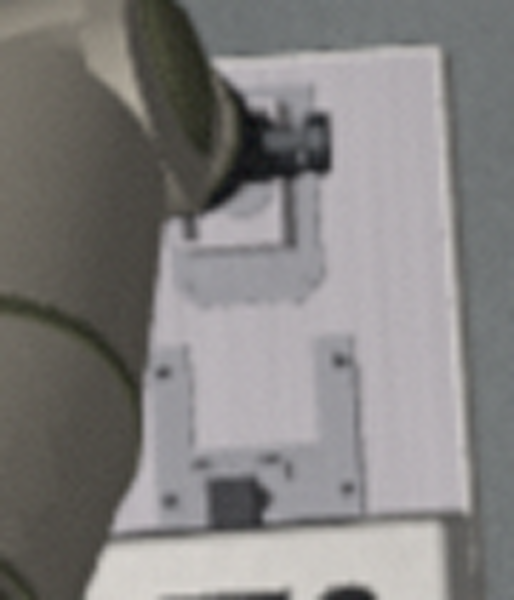

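View pics/s4.png

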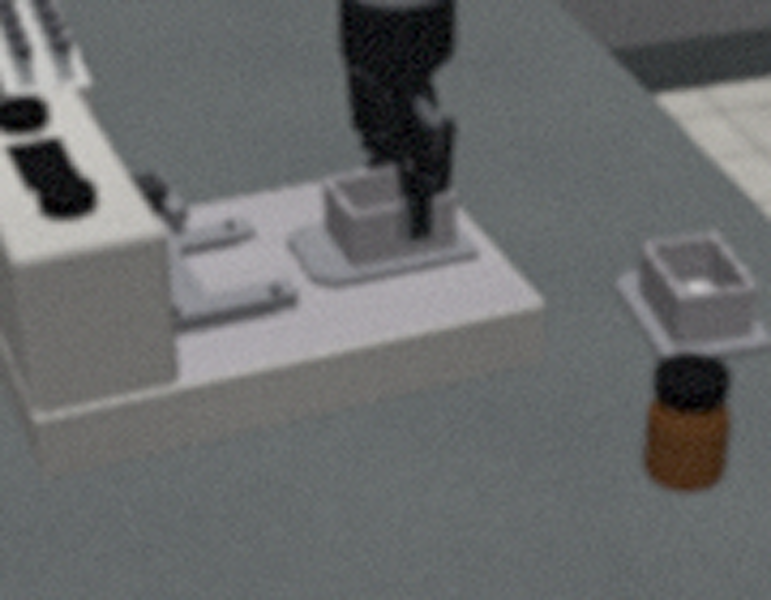

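```bash
python3 - <<'E'
from h import *
im=cv2.imread("pics/t4f.png");g=cv2.GaussianBlur(im[:,:,2],(1,3),0).astype(float)
e=np.array([np.cos(np.radians(-175.55)),np.sin(np.radians(-175.55))]);n=np.array([-e[1],e[0]]);o=np.array([.5453,.1590])
def first(p,th,idx):
    for i,j in zip(idx[:-1],idx[1:]):
        if (p[i]-th)*(p[j]-th)<=0 and p[i]!=p[j]: return i+(th-p[i])/(p[j]-p[i])*(j-i)
def rep(name,pts,z):
    q=ray("top",np.array(pts),z)[:,:2]-o;G=np.c_[q@e,q@n]*1000
    l=np.polyfit(G[:,0],G[:,1],1);print(name,"mean",np.round(np.median(G,0),1),"slope deg",np.degrees(np.arctan(l[0])).round(1));return G
for r in(222,224,226,228):print(r,g[r,204:242].astype(int).tolist())
rep("bath R",[(first(g[r],163,range(245,225,-1)),r) for r in range(212,228)],.061)
rep("bath L",[(first(g[r],163,range(205,216)),r) for r in range(222,229) if first(g[r],163,range(205,216))],.061)
G=rep("nose",[(c,first(g[:,c],163,range(240,226,-1))) for c in range(216,233)],.061)
rep("lipL in",[(first(g[r],163,range(222,208,-1)),r) for r in range(243,256)],.0635)
rep("lipR in",[(first(g[r],163,range(225,240)),r) for r in range(243,256)],.0685)
rep("lipR out",[(first(g[r],163,range(250,238,-1)),r) for r in range(243,256)],.0685)
E
```

```text
222 [74, 73, 71, 80, 137, 165, 167, 167, 148, 138, 147, 168, 173, 171, 169, 169, 170, 165, 162, 162, 162, 157, 153, 155, 155, 131, 102, 102, 140, 153, 150, 141, 161, 179, 180, 182, 180, 177]
224 [74, 73, 71, 86, 156, 175, 159, 156, 151, 144, 139, 139, 142, 141, 138, 139, 140, 141, 138, 137, 140, 140, 139, 137, 141, 142, 140, 140, 148, 154, 152, 151, 155, 175, 181, 181, 180, 178]
226 [73, 73, 72, 98, 162, 177, 161, 154, 154, 152, 154, 155, 155, 153, 154, 153, 151, 155, 153, 152, 153, 153, 153, 149, 149, 150, 153, 152, 152, 152, 151, 151, 147, 172, 180, 181, 179, 180]
228 [73, 72, 75, 113, 167, 181, 163, 154, 151, 150, 154, 156, 156, 153, 154, 153, 152, 154, 154, 152, 151, 154, 152, 150, 151, 150, 151, 152, 149, 145, 145, 144, 148, 172, 181, 181, 180, 180]
bath R mean [-56.9  40.9] slope deg -0.1
bath L mean [-46.3 -45.1] slope deg -13.1
nose mean [-19.5   1.5] slope deg 78.3
lipL in mean [ 28.1 -32.8] slope deg -1.7
lipR in mean [32.9 33.3] slope deg 0.9
lipR out mean [34.7 57.5] slope deg -1.6
```

Relative check: bath offset under 1 mm, yaw about 0°, nose 19.5 mm before the mouth. Sliding along tool +y.

```bash
python3 -m inch '[[[-0.5,4,0,0,0,0,40],[-0.5,9,0,0,0,0,40],[-0.5,14,0,0,0,0,40],[-0.5,18,0,0,0,0,40],[-0.5,22,0,0,0,0,40],[-0.5,26,0,0,0,0,40],[-0.5,30,0,0,0,0,40],[-0.5,30,0,0,0,0,40]]]'; python3 go.py 545.3 159 69.6 94.45
```

```text
time: 11.4
tcp_pos: [0.6051, 0.1636, 0.0696]
tcp_rot: [[-0.001, -0.997, -0.077], [-0.0, -0.077, 0.997], [-1.0, 0.001, 0.0]]
force: [-1.7, -0.4, 0.5]
opening: 0.645
shift mm [ 0.1 60.   0. ] turn [-0.0003  0.0001 -0.0014] | pos [605.1 163.6  69.6] jaw 94.43 F [-1.7 -0.4  0.5] t 11.4 open 0.645
```

```bash
python3 -m inch '[[[0,4,0,0,0,0,40],[0,8,0,0,0,0,40],[0,12,0,0,0,0,40],[0,16,0,0,0,0,40],[0,20,0,0,0,0,40],[0,20,0,0,0,0,40]]]'|egrep 'pos|for';  python3 -m inch '[[[0,4,0,0,0,0,40],[0,8,0,0,0,0,40],[0,12,0,0,0,0,40],[0,16,0,0,0,0,40],[0,19,0,0,0,0,40],[0,19,0,0,0,0,40]]]'|egrep 'pos|for';python3 go.py 545.3 159 69.6 94.45
```

```text
tcp_pos: [0.585, 0.1621, 0.0696]
force: [-1.3, -0.1, 0.1]
tcp_pos: [0.5664, 0.1606, 0.0696]
force: [-2.1, -0.5, -0.0]
shift mm [ 0.  21.1  0. ] turn [-0.0003  0.0001 -0.0012] | pos [566.4 160.6  69.6] jaw 94.43 F [-2.1 -0.5 -0. ] t 12.9 open 0.645
```

```bash
for i in 1 2; do python3 -m inch '[[[0,1,0,0,0,0,40],[0,2,0,0,0,0,40],[0,3,0,0,0,0,40],[0,3,0,0,0,0,40]]]'|egrep 'pos|for'; done
```

```text
tcp_pos: [0.564, 0.1605, 0.0697]
force: [0.5, 0.0, -1.5]
tcp_pos: [0.5609, 0.1602, 0.0697]
force: [0.5, 0.6, -3.2]
```

```bash
python3 -m inch '[[[0.3,1,0,0,0,0,40],[0.3,2,0,0,0,0,40],[0.3,2,0,0,0,0,40]]]'|egrep 'pos|for'; python3 -m inch '[[[0,1,0,0,0,0,40],[0,2,0,0,0,0,40],[0,2,0,0,0,0,40]]]'|egrep 'pos|for'
```

```text
tcp_pos: [0.5594, 0.1602, 0.0696]
force: [2.0, 0.7, 0.3]
tcp_pos: [0.5574, 0.16, 0.0696]
force: [3.7, 1.2, 3.3]
```

```bash
python3 -m inch '[[[0,1,0,0,0,0,40],[0,1.5,0,0,0,0,40],[0,1.5,0,0,0,0,40]]]'|egrep 'pos|for'; python3 -m inch '[[[0,1,0,0,0,0,40],[0,1,0,0,0,0,40]]]'|egrep 'pos|for'
```

```text
tcp_pos: [0.556, 0.1599, 0.0696]
force: [4.8, 1.3, 4.1]
tcp_pos: [0.5549, 0.1598, 0.0696]
force: [5.2, 1.1, 4.8]
```

```bash
for i in 1 2; do python3 -m inch '[[[0,0.5,0,0,0,0,40],[0,0.7,0,0,0,0,40]]]'|egrep 'pos|for'; done
```

```text
tcp_pos: [0.5544, 0.1598, 0.0696]
force: [4.8, 1.3, 3.6]
tcp_pos: [0.5537, 0.1597, 0.0696]
force: [4.9, 1.3, 4.5]
```

```bash
for i in 1 2; do python3 -m inch '[[[-0.1,0.5,0,0,0,0,40],[-0.1,0.7,0,0,0,0,40]]]'|egrep 'pos|for'; done
```

```text
tcp_pos: [0.5527, 0.1596, 0.0696]
force: [5.1, 0.6, 3.5]
tcp_pos: [0.5518, 0.1595, 0.0696]
force: [4.5, 0.9, 3.1]
```

```bash
for i in 1 2; do python3 -m inch '[[[-0.1,0.5,0,0,0,0,40],[-0.1,0.7,0,0,0,0,40]]]'|egrep 'pos|for'; done
```

```text
tcp_pos: [0.5509, 0.1594, 0.0696]
force: [4.1, 1.1, 1.9]
tcp_pos: [0.5499, 0.1593, 0.0696]
force: [2.3, -0.3, 0.3]
```

```bash
for i in 1 2 3; do python3 -m inch '[[[0,0.5,0,0,0,0,40],[0,0.8,0,0,0,0,40]]]'|egrep 'pos|for'; done
```

```text
tcp_pos: [0.5492, 0.1592, 0.0696]
force: [1.7, -0.8, -0.9]
tcp_pos: [0.5484, 0.1592, 0.0696]
force: [1.6, 0.1, -1.0]
tcp_pos: [0.5477, 0.1591, 0.0697]
force: [0.7, -0.2, -2.9]
```

```bash
for i in 1 2 3; do python3 -m inch '[[[0.1,0.5,0,0,0,0,40],[0.1,0.8,0,0,0,0,40]]]'|egrep 'pos|for'; done
```

```text
tcp_pos: [0.5472, 0.1591, 0.0697]
force: [1.3, -0.6, -1.7]
tcp_pos: [0.5469, 0.1591, 0.0697]
force: [1.7, 0.3, -1.3]
tcp_pos: [0.5462, 0.1591, 0.0697]
force: [2.7, -0.1, -0.2]
```

```bash
for i in 1 2; do python3 -m inch '[[[0,0.3,0,0,0,0,40],[0,0.6,0,0,0,0,40],[0,0.6,0,0,0,0,40]]]'|egrep 'pos|for'; done
```

```text
tcp_pos: [0.5454, 0.1591, 0.0696]
force: [3.7, -0.2, 0.5]
tcp_pos: [0.5447, 0.159, 0.0696]
force: [4.6, -0.2, 1.4]
```

```bash
for i in 1 2; do python3 -m inch '[[[-0.05,0.3,0,0,0,0,40],[-0.05,0.5,0,0,0,0,40],[-0.05,0.5,0,0,0,0,40]]]'|egrep 'pos|for'; done
```

```text
tcp_pos: [0.5441, 0.1589, 0.0696]
force: [4.1, -0.2, 1.6]
tcp_pos: [0.5439, 0.1589, 0.0697]
force: [5.5, 0.5, 0.2]
```

```bash
for i in 1 2; do python3 -m inch '[[[0,0.3,0,0,0,0,40],[0,0.3,0,0,0,0,40],[0,0.3,0,0,0,0,40]]]'|egrep 'pos|for'; done
```

```text
tcp_pos: [0.5439, 0.1589, 0.0697]
force: [6.3, 0.1, 0.8]
tcp_pos: [0.5438, 0.1589, 0.0698]
force: [6.5, 0.3, -0.2]
```

```bash
for i in 1 2; do python3 -m inch '[[[0.1,0.3,0,0,0,0,40],[0.1,0.4,0,0,0,0,40],[0.1,0.4,0,0,0,0,40]]]'|egrep 'pos|for'; done
```

```text
tcp_pos: [0.5438, 0.1589, 0.0698]
force: [7.4, -0.5, 1.4]
tcp_pos: [0.5438, 0.1589, 0.0699]
force: [8.7, -0.3, 2.0]
```

```bash
python3 -m inch '[[[0.05,0.3,0,0,0,0,40],[0.05,0.4,0,0,0,0,40],[0.05,0.4,0,0,0,0,40],[0.05,0.4,0,0,0,0,40]]]'|egrep 'pos|for'; python3 go.py 545 159 70 94.45
python3 - <<'E'
from h import *
im,d=capture("top");cv2.imwrite("pics/t5f.png",im);cv2.imwrite("pics/t5.png",cv2.resize(im[180:285,180:270],(514,600),interpolation=cv2.INTER_CUBIC));
im,d=capture("side");cv2.imwrite("pics/s5.png",cv2.resize(im[140:280,200:380],(771,600),interpolation=cv2.INTER_CUBIC));
E
```

```text
tcp_pos: [0.5437, 0.1589, 0.0699]
force: [9.3, -0.3, 2.2]
shift mm [-0.1 -1.3 -0. ] turn [-0.0006  0.0008  0.0039] | pos [543.7 158.9  69.9] jaw 94.42 F [ 9.3 -0.3  2.2] t 21.775 open 0.642
```

View pics/t5.png

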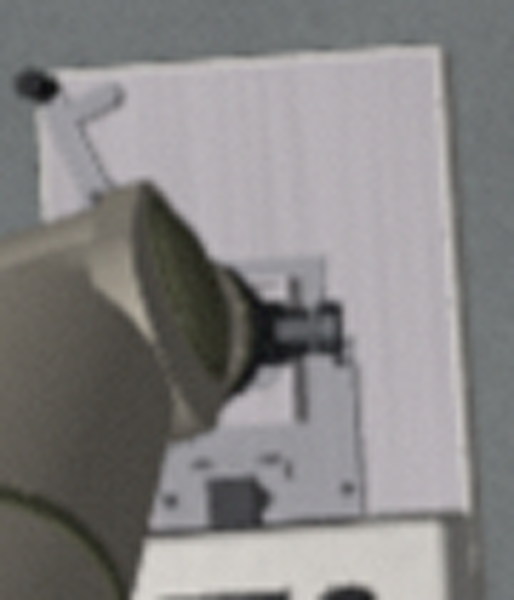

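View pics/s5.png

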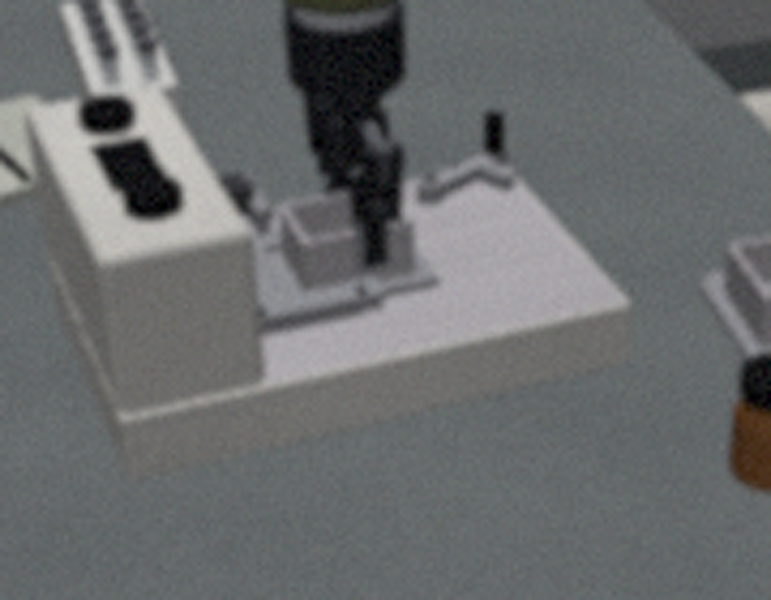

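The top view shows the plate under both lips, the rear edge free at crop (290,258); the side view agrees. At the end the tool read 9.3 N with no further travel, so it is solid on the stop. Relax, release, lift.

```bash
python3 -m inch '[[[0,-0.7,0,0,0,0,40],[0,-1,0,0,0,0,40],[0,-1,0,0,0,0,40]]]'|egrep 'pos|for'; python3 -m inch '[[[0,0,0,0,0,0,75],[0,0,0,0,0,0,90],[0,0,0,0,0,0,90],[0,0,0,0,0,0,90]]]'|egrep 'pos|for|open';python3 -m inch '[[[-20,0,0,0,0,0,90],[-50,0,0,0,0,0,90],[-80,-3,0,0,0,0,90],[-110,-3,0,0,0,0,90],[-110,-3,0,0,0,0,90]]]'|egrep 'pos|for'
```

```text
tcp_pos: [0.5438, 0.1589, 0.0697]
force: [8.2, -0.4, 2.1]
tcp_pos: [0.5423, 0.1588, 0.0692]
force: [-0.7, -0.7, 0.2]
opening: 0.898
tcp_pos: [0.5466, 0.1593, 0.1814]
force: [0.5, -0.3, -0.4]
```

```bash
cat >> h.py <<'E'
e=np.array([np.cos(np.radians(-175.55)),np.sin(np.radians(-175.55))]);n=np.array([-e[1],e[0]]);o=np.array([.5453,.1590])
def toG(P): q=np.atleast_2d(P)[:,:2]-o; return np.c_[q@e,q@n]*1000
def toW(G): G=np.atleast_2d(G)/1000; return (o+G[:,:1]*e+G[:,1:]*n)*1000
def lev(im):
    m=(im.max(2)<75).astype(np.uint8)
    m[:,:175]=0;m[:,205:]=0;m[:185]=0;m[225:]=0
    k,l,st,c=cv2.connectedComponentsWithStats(m)
    i=1+np.argmax(st[1:,4]);return c[i],st[i]
E
python3 - <<'E'
from h import *
im,d=capture("top");cv2.imwrite("pics/t6f.png",im);cv2.imwrite("pics/t6.png",cv2.resize(im[180:285,180:270],(514,600),interpolation=cv2.INTER_CUBIC))
for f in("pics/t0x","pics/t5f.png","pics/t6f.png"):
    a=cv2.imread("pics/top0.png" if "0x" in f else f)
    c,s=lev(a)
    for z in(.0845,):
        g=toG(ray("top",c,z))[0];v=g-[-81,-75];th=np.degrees(np.arctan2(v[1],v[0]))%360
        print(f,c,s,z,g,"r",np.hypot(*v),"th",th,"q",np.radians(205-th))
im,d=capture("side");cv2.imwrite("pics/s6f.png",im);cv2.imwrite("pics/s6.png",cv2.resize(im[140:280,200:380],(771,600),interpolation=cv2.INTER_CUBIC))
E
python3 go.py 545 159 180 94.45
```

```text
pics/t0x [186.         194.72413793] [183 192   7   6  29] 0.0845 [-140.5174719  -100.33792442] r 64.68647366513443 th 203.06054379679983 q 0.033849896444071076
pics/t5f.png [186.         194.72413793] [183 192   7   6  29] 0.0845 [-140.5174719  -100.33792442] r 64.68647366513443 th 203.06054379679983 q 0.033849896444071076
pics/t6f.png [196.1871345 217.1871345] [191 207  14  18 171] 0.0845 [-70.66341337 -73.94548461] r 10.390237047708727 th 5.825034486962957 q 3.4762589357486533
shift mm [-0.7  0.4  0.1] turn [-0.0004  0.0004  0.0001] | pos [545.4 159.  179.3] jaw 94.43 F [ 0.4  0.4 -0.2] t 23.475 open 0.899
```

View pics/t6.png

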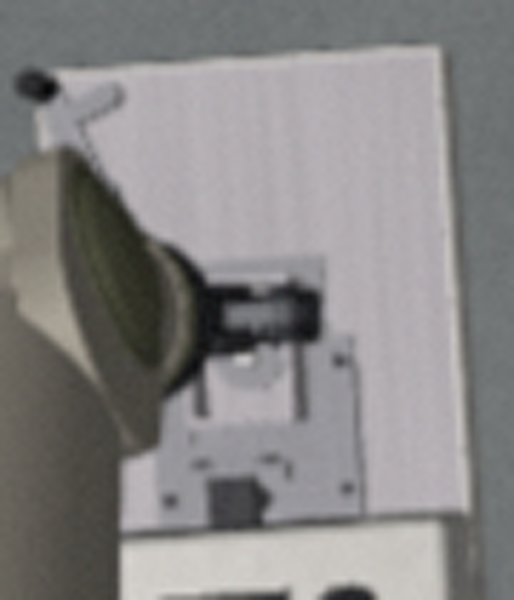

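View pics/s6.png

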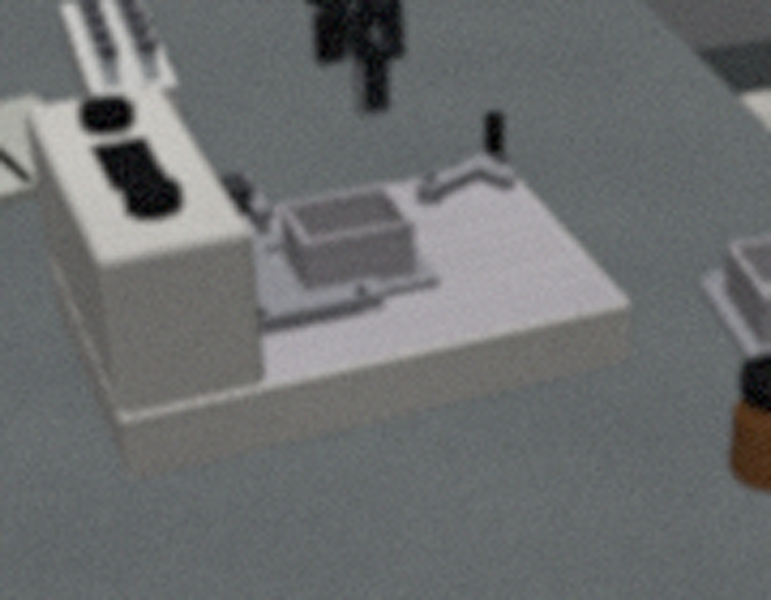

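```bash
python3 - <<'E'
from h import *
print(np.round(get_state()["joint_positions"],1))
for th in (203,85): print(th,toW([[-81+65*np.cos(np.radians(th)),-75+65*np.sin(np.radians(th))]]))
E
python3 go.py 678.6 269.9 150 116
```

```text
[-23.8  27.4   2.6 115.5  -2.   37.1  74.5]
203 [[677.91851143 270.02195745]]
85 [[619.61269175 175.06161785]]
shift mm [  29.3 -141.4  100.3] turn [-3.765e-01  4.000e-04  2.000e-04] | pos [545.4 159.  179.3] jaw 94.43 F [ 0.4  0.4 -0.2] t 23.475 open 0.899
```

```bash
python3 -m inch '[[[0,-50,35,-0.15,0,0,60],[0,-100,70,-0.3,0,0,60],[0,-141.4,100.3,-0.376,0,0,60],[29,-141.4,100.3,-0.376,0,0,60],[29,-141.4,100.3,-0.376,0,0,60],[29,-141.4,100.3,-0.376,0,0,60],[29,-141.4,100.3,-0.376,0,0,60]]]'|egrep 'pos|for|open'; python3 go.py 678.3 270 125 116
python3 - <<'E'
from h import *
im,d=capture("side");cv2.imwrite("pics/s7.png",cv2.resize(im[100:240,240:420],(771,600),interpolation=cv2.INTER_CUBIC))
E
```

```text
tcp_pos: [0.6792, 0.2696, 0.1515]
force: [0.6, -0.2, 0.2]
opening: 0.595
shift mm [26.5  0.6  0.7] turn [-0.001   0.      0.0013] | pos [679.2 269.6 151.5] jaw 115.94 F [ 0.6 -0.2  0.2] t 24.35 open 0.595
```

View pics/s7.png

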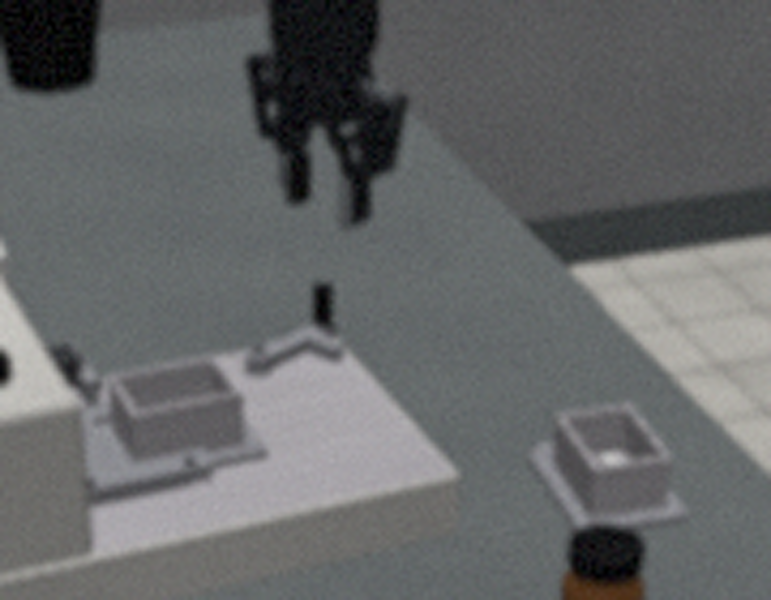

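Fingers (crop ~(325,212)) straddle the knob (322,303). Going down and closing to a loose cage.

```bash
python3 -m inch '[[[30,0.6,0.7,0,0,0,60],[60,0.6,0.7,0,0,0,60],[75.5,0.6,0.7,0,0,0,60],[75.5,0.6,0.7,0,0,0,60],[75.5,0.6,0.7,0,0,0,30],[75.5,0.6,0.7,0,0,0,28],[75.5,0.6,0.7,0,0,0,28]]]' 20|egrep 'pos|for|open'; python3 - <<'E'
from h import *
s=get_state();p0=s["tcp_pos"]*1000;R=s["tcp_rot"]
print(toG(p0/1000))
from scipy.spatial.transform import Rotation as Ro
for q in np.arange(0.034,2.2,.1):
    th=np.radians(205)-q
    w=np.r_[toW([[-81+65*np.cos(th),-75+65*np.sin(th)]])[0],76]
    print(round(q,2),np.round(R.T@(w-p0),1))
E
```

```text
tcp_pos: [0.6785, 0.2704, 0.0758]
force: [0.1, -0.2, -0.5]
opening: 0.278
[[-141.40863078 -100.76957652]]
0.03 [-0.2  0.7 -0.1]
0.13 [-0.2  0.8 -6.6]
0.23 [ -0.2   1.6 -13. ]
0.33 [ -0.2   3.1 -19.4]
0.43 [ -0.3   5.1 -25.5]
0.53 [ -0.3   7.8 -31.4]
0.63 [ -0.3  11.  -37.1]
0.73 [ -0.3  14.8 -42.3]
0.83 [ -0.3  19.1 -47.2]
0.93 [ -0.3  23.9 -51.6]
1.03 [ -0.3  29.1 -55.6]
1.13 [ -0.3  34.6 -58.9]
1.23 [ -0.3  40.5 -61.7]
1.33 [ -0.3  46.6 -64. ]
1.43 [ -0.3  52.9 -65.6]
1.53 [ -0.3  59.3 -66.5]
1.63 [ -0.3  65.8 -66.8]
1.73 [ -0.4  72.3 -66.5]
1.83 [ -0.4  78.7 -65.5]
1.93 [ -0.4  85.  -63.9]
2.03 [ -0.4  91.1 -61.6]
2.13 [ -0.4  96.9 -58.8]
```

```bash
python3 -m inch '[[[0,0.8,-6.6,0.1,0,0,28],[0,1.6,-13,0.2,0,0,28],[0,3.1,-19.4,0.3,0,0,28],[0,5.1,-25.5,0.4,0,0,28],[0,7.8,-31.4,0.5,0,0,28],[0,11,-37.1,0.6,0,0,28],[0,14.8,-42.3,0.7,0,0,28],[0,19.1,-47.2,0.8,0,0,28]]]'|egrep 'pos|for|open'; python3 - <<'E'
from h import *
s=get_state();p0=s["tcp_pos"]*1000;R=s["tcp_rot"]
g=toG(p0/1000)[0];v=g-[-81,-75];print(g,np.hypot(*v),np.radians(205)-np.arctan2(v[1],v[0])%(2*np.pi))
for q in np.arange(0.93,2.2,.1):
    th=np.radians(205)-q
    w=np.r_[toW([[-81+65*np.cos(th),-75+65*np.sin(th)]])[0],76]
    print(round(q,2),np.round(R.T@(w-p0),1))
im,d=capture("side");cv2.imwrite("pics/s8.png",cv2.resize(im[100:240,240:420],(771,600),interpolation=cv2.INTER_CUBIC))
E
```

```text
tcp_pos: [0.6822, 0.2204, 0.0754]
force: [1.3, 2.2, -0.5]
opening: 0.278
[-141.25486078  -50.5596559 ] 65.02290878437188 0.821670795367905
0.93 [-0.6  0.1 -7. ]
1.03 [ -0.6   0.9 -13.5]
1.13 [ -0.6   2.3 -19.8]
1.23 [ -0.6   4.3 -26. ]
1.33 [ -0.6   6.9 -32. ]
1.43 [ -0.7  10.1 -37.6]
1.53 [ -0.7  13.9 -42.9]
1.63 [ -0.7  18.1 -47.8]
1.73 [ -0.7  22.9 -52.3]
1.83 [ -0.7  28.  -56.2]
1.93 [ -0.7  33.6 -59.6]
2.03 [ -0.7  39.4 -62.5]
2.13 [ -0.8  45.5 -64.7]
```

View pics/s8.png

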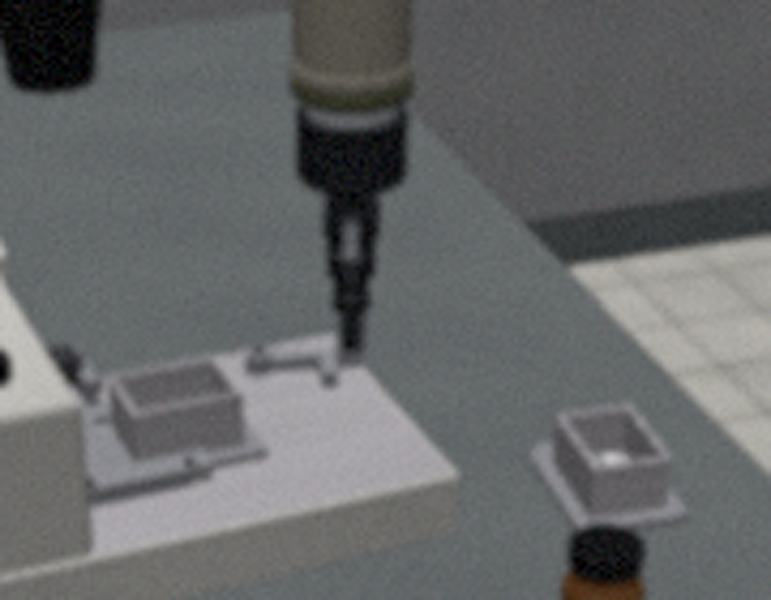

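The lever swings along with the gripper (side view: the arm now about parallel to the microtome's x axis), at about 2 N. Continuing.

```bash
python3 -m inch '[[[0,0.1,-7,0.1,0,0,28],[0,0.9,-13.5,0.2,0,0,28],[0,2.3,-19.8,0.3,0,0,28],[0,4.3,-26,0.4,0,0,28],[0,6.9,-32,0.5,0,0,28],[0,10.1,-37.6,0.6,0,0,28],[0,13.9,-42.9,0.7,0,0,28],[0,18.1,-47.8,0.8,0,0,28]]]'|egrep 'pos|for|open'; cat > lv.py <<'E'
from h import *
s=get_state();p0=s["tcp_pos"]*1000;R=s["tcp_rot"]
g=toG(p0/1000)[0];v=g-[-81,-75];q0=np.radians(205)-np.arctan2(v[1],v[0])%(2*np.pi);print(g,np.hypot(*v),"q",q0,"F guide",np.round([s["force"][:2]@e,s["force"][:2]@n],1),"t",s["time"])
for q in np.arange(np.ceil(q0*20)/20,2.3,.05):
    th=np.radians(205)-q
    w=np.r_[toW([[-81+65*np.cos(th),-75+65*np.sin(th)]])[0],76]
    print(round(q,2),np.round(R.T@(w-p0),1))
E
python3 lv.py
```

```text
tcp_pos: [0.6494, 0.1807, 0.0755]
force: [3.1, 0.8, -0.4]
opening: 0.281
[-105.45682674  -13.59580986] 66.09546838171771 q 1.6280951349741664 F guide [-3.1 -0.6] t 27.325
1.65 [-0.5  1.1 -1.5]
1.7 [-0.5  1.1 -4.7]
1.75 [-0.6  1.3 -8. ]
1.8 [ -0.6   1.7 -11.2]
1.85 [ -0.6   2.2 -14.4]
1.9 [ -0.6   2.9 -17.6]
1.95 [ -0.6   3.7 -20.7]
2.0 [ -0.6   4.7 -23.8]
2.05 [ -0.6   5.9 -26.8]
2.1 [ -0.6   7.2 -29.8]
2.15 [ -0.6   8.6 -32.7]
2.2 [ -0.6  10.2 -35.6]
2.25 [ -0.6  12.  -38.3]
```

```bash
python3 -m inch '[[[0,1.1,-4.7,0.08,0,0,28],[0,1.3,-8,0.13,0,0,28],[0,1.7,-11.2,0.18,0,0,28],[0,2.2,-14.4,0.23,0,0,28],[0,2.9,-17.6,0.28,0,0,28],[0,3.7,-20.7,0.33,0,0,28],[0,3.7,-20.7,0.33,0,0,28]]]'|egrep 'pos|for|open';python3 lv.py
```

```text
tcp_pos: [0.6272, 0.1758, 0.0747]
force: [0.7, 0.2, -0.0]
opening: 0.279
[-82.93188441 -10.35728074] 64.6715805500248 q 1.9772519640647652 F guide [-0.7 -0.2] t 28.2
2.0 [-1.3 -0.3 -1.5]
2.05 [-1.3 -0.2 -4.7]
2.1 [-1.3  0.1 -8. ]
2.15 [ -1.3   0.5 -11.2]
2.2 [ -1.3   1.1 -14.4]
2.25 [ -1.3   1.8 -17.5]
```

```bash
python3 -m inch '[[[-0.5,0,-1.5,0.02,0,0,28],[-1,0,-3,0.05,0,0,28],[-1,0,-4,0.06,0,0,28]]]'|egrep 'for';python3 lv.py|head -1; python3 -m inch '[[[0,0,-1,0.015,0,0,28],[0,0,-2,0.03,0,0,28],[0,0,-2,0.03,0,0,28]]]'|egrep 'for';python3 lv.py
```

```text
force: [1.9, 0.5, -1.4]
[-79.43559158 -10.26954429] 64.749357296495 q 2.0312919786371806 F guide [-1.9 -0.3] t 28.575
force: [1.3, 0.3, -0.2]
[-77.48348271 -10.18622826] 64.90909721384553 q 2.061331207754438 F guide [-1.3 -0.2] t 28.95
2.1 [-0.1 -0.1 -2.5]
2.15 [-0.1  0.1 -5.8]
2.2 [-0.1  0.4 -9. ]
2.25 [ -0.1   0.8 -12.2]
```

```bash
for i in 1 2 3; do python3 -m inch '[[[0,0,-0.5,0.01,0,0,28],[0,0,-1,0.015,0,0,28]]]'|egrep 'for';python3 lv.py|head -1;done
```

```text
force: [2.4, 1.2, -1.2]
[-76.73365548 -10.2293425 ] 64.91101423245779 q 2.07290210305855 F guide [-2.4 -1. ] t 29.2
force: [1.5, -0.4, -1.1]
[-75.72581013 -10.27645113] 64.93808479672373 q 2.0884369457258423 F guide [-1.5  0.5] t 29.45
force: [1.6, -0.4, -0.7]
[-74.6634507  -10.31174732] 64.99786067055842 q 2.10477230873172 F guide [-1.6  0.5] t 29.7
```

```bash
for i in 1 2 3; do python3 -m inch '[[[0,0,-0.5,0.01,0,0,28],[0,0,-1,0.015,0,0,28]]]'|egrep 'for';python3 lv.py|head -1;done
```

```text
force: [2.3, -0.7, -0.9]
[-73.66634301 -10.41992627] 64.99514172139193 q 2.120203371689416 F guide [-2.2  0.9] t 29.95
force: [1.7, 0.7, -1.0]
[-72.70824871 -10.49338757] 65.03734454958703 q 2.1349687284702106 F guide [-1.7 -0.6] t 30.2
force: [1.6, -0.9, -0.8]
[-71.7331725  -10.60535197] 65.05801093892232 q 2.1500542033501064 F guide [-1.6  1. ] t 30.45
```

```bash
for i in 1 2 3; do python3 -m inch '[[[0,0.1,-0.5,0.01,0,0,28],[0,0.1,-0.8,0.01,0,0,28]]]'|egrep 'for';python3 lv.py|head -1;done
python3 - <<'E'
from h import *
im,d=capture("top");cv2.imwrite("pics/t9.png",cv2.resize(im[180:285,180:270],(514,600),interpolation=cv2.INTER_CUBIC))
im,d=capture("side");cv2.imwrite("pics/s9.png",cv2.resize(im[120:240,230:370],(700,600),interpolation=cv2.INTER_CUBIC))
E
```

```text
force: [4.6, -1.1, -1.9]
[-71.3137612 -10.7252336] 65.00052936719558 q 2.156703592875128 F guide [-4.5  1.5] t 30.7
force: [4.7, -2.4, -1.9]
[-70.62895104 -10.8875415 ] 64.94586970108709 q 2.1675028064216706 F guide [-4.5  2.8] t 30.95
force: [6.4, -1.8, -3.3]
[-70.18526543 -10.99019964] 64.91697025028202 q 2.1745023475538465 F guide [-6.3  2.3] t 31.2
```

View pics/s9.png

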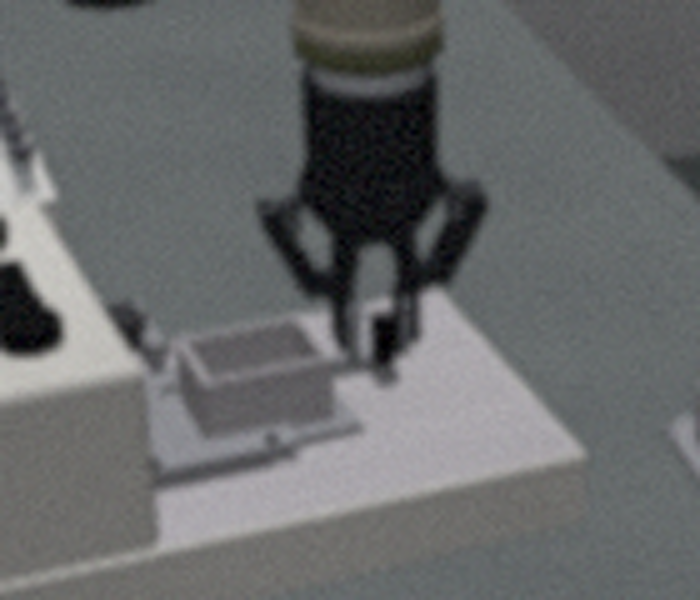

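View pics/t9.png

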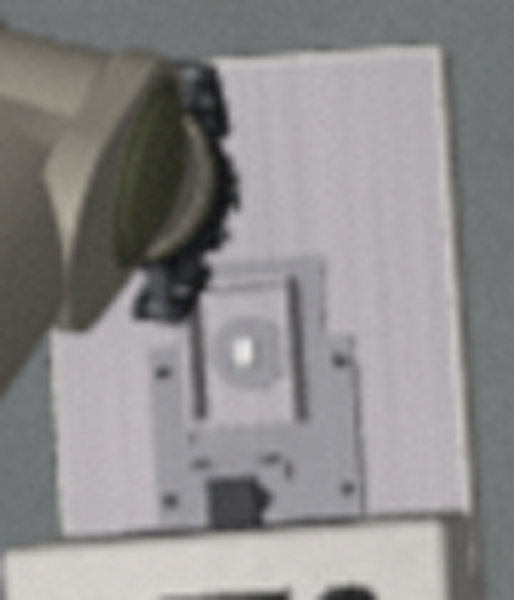

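```bash
for i in 1 2 3; do python3 -m inch '[[[0,0.1,-0.5,0,0,0,28],[0,0.1,-0.5,0,0,0,28]]]'|egrep 'for';python3 lv.py|head -1;done
```

```text
force: [7.1, -2.8, -3.3]
[-69.96991371 -11.00893006] 64.93473519819356 q 2.177820496039356 F guide [-6.8  3.3] t 31.55
force: [6.7, -3.8, -4.2]
[-69.77793115 -10.99698847] 64.97938375958404 q 2.1807008614883223 F guide [-6.3  4.3] t 31.8
force: [8.3, -3.3, -4.6]
[-69.59931472 -11.0318956 ] 64.97610334372608 q 2.183501296221218 F guide [-8.  4.] t 32.05
```

```bash
python3 -m inch '[[[0,0,0,0,0,0,28],[0,-0.2,0.8,0,0,0,28],[0,-0.4,1.6,0,0,0,28],[0,-0.6,2.6,0,0,0,28],[0,-0.6,3.2,0,0,0,28],[0,-0.6,3.2,0,0,0,28]]]'|egrep 'for|pos';python3 lv.py|head -1; python3 -m inch '[[[0,0,0,0,0,0,40],[0,0,0,0,0,0,40],[0,0,0,0,0,0,40]]]'|egrep 'for|pos|open'
```

```text
tcp_pos: [0.6146, 0.1758, 0.0757]
force: [0.4, 0.7, 0.2]
[-70.37599808 -11.37854887] 64.50239112832205 q 2.172589690160436 F guide [-0.4 -0.7] t 32.8
tcp_pos: [0.6151, 0.1754, 0.0759]
force: [-0.1, 0.2, -1.8]
opening: 0.396
```

```bash
python3 -m inch '[[[-15,0,0,0,0,0,40],[-40,0,0,0,0,0,40],[-80,0,0,0,0,0,40],[-130,0,0,0,0,0,40],[-150,0,0,0,0,0,40],[-150,0,0,0,0,0,40]]]'|egrep 'for|pos'; python3 go.py 600 -200 230 30
```

```text
tcp_pos: [0.6157, 0.1755, 0.2276]
force: [-0.7, 0.1, -0.1]
shift mm [  -3.1 -374.8   27.8] turn [-0.6394  0.0029 -0.0012] | pos [615.7 175.5 227.6] jaw -6.64 F [-0.7  0.1 -0.1] t 33.925 open 0.397
```

```bash
python3 -m inch '[[[0,-375,28,-0.6,0,0,40],[0,-375,28,-0.6,0,0,40],[0,-375,28,-0.6,0,0,40],[0,-375,28,-0.6,0,0,40],[0,-375,28,-0.6,0,0,40],[0,-375,28,-0.6,0,0,40],[0,-375,28,-0.6,0,0,40]]]'|egrep 'for|pos'; python3 - <<'E'
from h import *
im,d=capture("top");cv2.imwrite("pics/t10f.png",im);cv2.imwrite("pics/t10.png",cv2.resize(im[180:285,170:270],(571,600),interpolation=cv2.INTER_CUBIC))
a=cv2.imread("pics/top0.png")
m=(im.max(2)<75).astype(np.uint8);m[:,:200]=0;m[:,236:]=0;m[:212]=0;m[240:]=0
k,l,st,c=cv2.connectedComponentsWithStats(m)
for i in range(1,k):
    if st[i,4]>8:
        g=toG(ray("top",c[i],.0845))[0];v=g-[-81,-75];q=np.radians(205)-np.arctan2(v[1],v[0])
        th=np.radians(205)-q;toe=np.array([-81,-75])+48*np.array([np.cos(th),np.sin(th)])+28.5*np.array([np.sin(th),-np.cos(th)])
        print(c[i],st[i],g,np.hypot(*v),"q",q,"toe",toe,"edge touch at x",toe[0]+6)
G=im[:,:,2].astype(float)
for col in (222,226,230,232): print(col,G[215:240,col].astype(int).tolist(), toG(ray("top",[[col,r] for r in (224,225,226)],.061))[:,0].round(1))
im,d=capture("side");cv2.imwrite("pics/s10.png",cv2.resize(im[120:240,230:370],(700,600),interpolation=cv2.INTER_CUBIC))
cv2.imwrite("pics/s10f.png",im)
E
```

```text
tcp_pos: [0.5974, -0.2067, 0.2246]
force: [-0.6, 0.0, -0.6]
[217.6  214.24] [215 212   7   5  25] [-74.86836492  -9.30618925] 65.97934312484794 q 2.1001955788935454 toe [-48.16256957 -29.8563054 ] edge touch at x -42.16256956639147
222 [149, 150, 165, 174, 176, 177, 176, 177, 176, 177, 162, 148, 147, 157, 157, 140, 159, 176, 175, 174, 161, 146, 146, 148, 181] [-46.3 -43.2 -40.2]
226 [171, 169, 170, 170, 170, 170, 169, 171, 171, 171, 157, 148, 150, 163, 150, 151, 165, 170, 170, 173, 166, 152, 149, 148, 148] [-45.4 -42.3 -39.3]
230 [178, 175, 178, 174, 177, 176, 175, 175, 175, 167, 153, 143, 142, 131, 113, 110, 119, 125, 123, 125, 130, 134, 133, 135, 142] [-44.5 -41.4 -38.4]
232 [172, 169, 170, 172, 172, 171, 170, 171, 170, 165, 152, 146, 147, 137, 124, 117, 114, 104, 108, 108, 104, 100, 93, 93, 88] [-44.  -41.  -37.9]
```

View pics/t10.png

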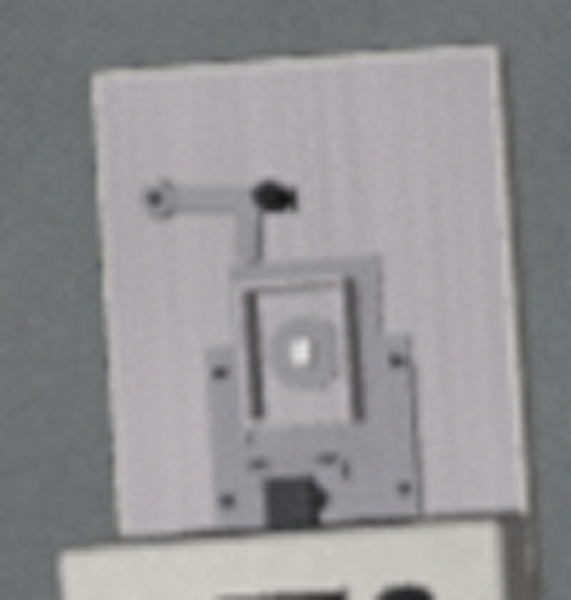

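View pics/s10.png

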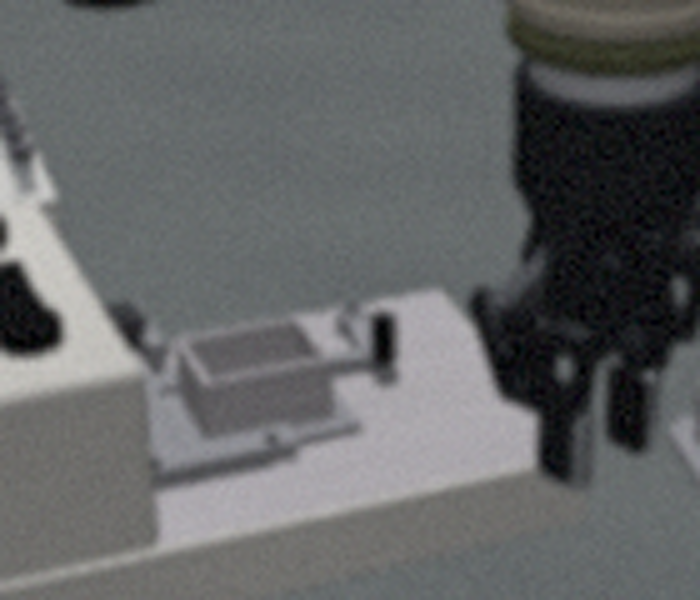

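```bash
python3 - <<'E'
from h import *
a=cv2.imread("pics/top0.png").astype(int);b=cv2.imread("pics/t10f.png").astype(int)
for n,(x,y) in dict(jar=(300,175),dish=(368,182),brush=(331,297)).items():
    r=28 if n=="brush" else 18
    print(n,"mean diff",abs(a-b)[y-r:y+r,x-r:x+r].mean())
print(get_state()["time"]);job_done()
E
```

```text
jar mean diff 1.739454732510288
dish mean diff 11.925411522633745
brush mean diff 11.299744897959183
34.9
the job is handed in; nothing more can be done
```

View pics/t10f.png

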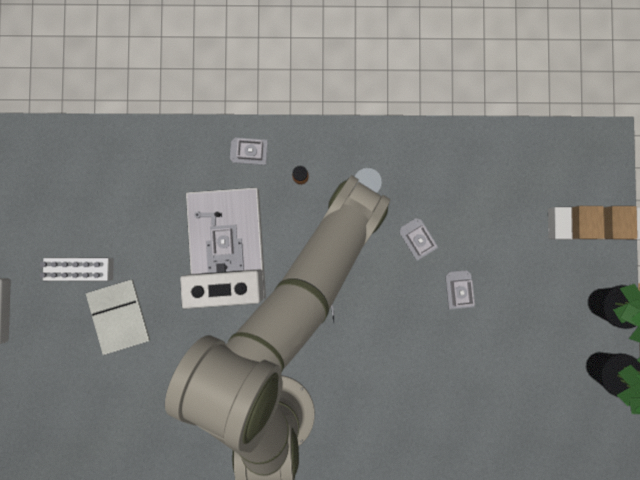

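I fitted the bath to the microtome, locked the lever against it and handed the job in at 34.9 s. No verdict was reported.

**What I did:** I took the nearest bath (top-view pixel 369,246) and set it softly on the deck. I slid it under the lips until it stopped moving, with about 9 N showing at the wrist and the lever still open. I then swung the lever round by its knob until the push rose to about 8 N, backed off and lifted clear.

**Last checks:**
- **Lever:** it measures at about 2.10 rad. By calculation its toe touches the bath at 42.2 mm before the mouth.
- **Bath:** its rear edge measures about 43.5 mm before the mouth in the last picture and about 42.5 mm from where it stopped solid. The three figures agree to about 1.3 mm. The bath looks straight under the lips. I could not measure the stop force after letting go.
- **Jar:** unchanged from the first picture.
- **Petri dish and brush:** the automatic before/after comparison came out high for both. In the last top view the arm covers most of the brush and part of the dish. What shows is where it was, and the gripper never went down near them, but the check was not clean.

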